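# Turn the washed salve tins mouth up and load the filling tray

## Task

The two washed salve tins stand on edge in front of the filling tray, one with its mouth towards the tray and one with its mouth away from it. Tip each one over onto its base so that both lie mouth up, never letting one lie mouth down, slide them fully home into the two lanes of the tray, one in each, and then swing the wire bail right down in front of them so that they cannot slide out. Leave the beaker, the herb jar and the dropper bottle beside the work where they stand.

Things in the scene. Friction and masses are not known exactly. Their poses are not given: they have to be found in the camera images.
- tin_1_center (a point): Centre of an open aluminium salve tin, 100 x 56 mm, 24 mm deep, walls and base 2 mm, about 50 g. It starts standing on a 100 mm side, 56 mm high and 24 mm thick, in front of a lane, its mouth facing roughly away from the tray, to the robot. Axes fixed to the tin: y along its 100 mm side; x from the mouth (x = -12 mm) to the closed base (x = +12 mm); z up at the start. Lying mouth up, x points straight down.
- tin_1_base (a point): Middle of the outer face of that tin's closed base, 12 mm beyond its centre along x; axes as the centre's. Pushed near its top edge from the mouth side, the standing tin turns over its lower base edge, drops by itself past about 23 degrees and lies on its base, centre 12 mm high and 40 to 55 mm farther on in the push direction.
- tin_2_center (a point): Centre of an open aluminium salve tin, 100 x 56 mm, 24 mm deep, walls and base 2 mm, about 50 g. It starts standing on a 100 mm side, 56 mm high and 24 mm thick, in front of a lane, its mouth facing roughly to the tray, away from the robot. Axes fixed to the tin: y along its 100 mm side; x from the mouth (x = -12 mm) to the closed base (x = +12 mm); z up at the start. Lying mouth up, x points straight down.
- tin_2_base (a point): Middle of the outer face of that tin's closed base, 12 mm beyond its centre along x; axes as the centre's. Pushed near its top edge from the mouth side, the standing tin turns over its lower base edge, drops by itself past about 23 degrees and lies on its base, centre 12 mm high and 40 to 55 mm farther on in the push direction.
- tray: Filling tray fixed to the bench: steel sheet 2 mm thick, 258 mm wide, with three grey guides 14 mm high that form two lanes side by side, open above and to the front (-x). Origin on the bench under its middle; x points to the back stop, roughly away from the robot; y to the left, z up. Back stop: face at x = +30 mm, 6 mm thick, 24 mm high. Hinge ears 43 mm high stand at y = +-127 to 138, x = 5 to 31 mm.
- tray_front (a point): Point of the middle guide, tray x = -56, y = 0, z = 14 mm; axes as the tray's. This guide is 20 mm wide (y +-10), tapering from x = -30 mm to this blunt point; the outer guides' inner faces, at y = +-116 mm, flare out to +-125 mm over the same x. In front of the floor (x = -34 mm) a ramp comes down to the bench at x = -60 mm, so tins slide up from the bench.
- lane_left (a point): Centre of a tin fully home in the left lane: tray x = +2, y = +63, z = 14 mm; axes as the tray's. The lane is 106 mm wide; the tin goes in lying mouth up, its 100 mm side across the lane, its other side against the back stop. Its front face is then at tray x = -26 mm and its rim 26 mm above the bench.
- lane_right (a point): The same for the right lane: tray x = +2, y = -63, z = 14 mm; axes as the tray's.
- bail (a joint): Hinge of the wire bail, rad: 0 = right down in front of the tins; it starts raised at about 2.05 to 2.3, leaning back (end stop 2.4). Axis along the tray's y through tray x = +18, z = 34 mm. The stiff hinge (0.06 N m) stays wherever it is left, so the bail must be moved or pressed all the way down (1 to 2 N at the bar). It goes down only if both tins are within 6 mm of fully home.
- bail_bar (a point): Middle of the bail's cross bar: 6 mm steel rod along the tray's y, 269 mm long, black rubber sleeve of 11 mm diameter on its middle 100 mm, on two side arms 58 mm from the hinge axis. Raised it stands about 90 mm above the bench; fully down it lies at tray x = -38, z = 19.5 mm, on the front ends of the guides and in front of the tins.
- beaker_center (a point): Half-way up a small clear beaker, 60 x 64 x 66 mm high, standing to the left of the work. To be left alone.
- herb_jar_center (a point): Half-way up a small glass jar of dried herbs, 62 mm across and 81 mm high, standing to the left of the work. To be left alone.
- dropper_center (a point): Half-way up an amber dropper bottle, 39 mm across and 128 mm high, standing to the left of the work. To be left alone.
Mind the look-alikes: they are no part of the job. What is shaped like the part that bears tin_2_center but turquoise or yellow is not meant.

How it is judged:
On the way:
1. both tins lie mouth up, the bail still raised (angle between each of tin_1_center, tin_2_center's own x axis and vertical above 3 rad and value of joint bail above 1 rad), for 0.2 s.
At the end, for the whole second after the job is handed in: Both tins lie mouth up (within 8 degrees) on the tray floor, one in each lane, each centre within 9 mm of its fully-home place against the back stop, at rest; the bail is down in front of them (joint under 0.1 rad) ((horizontal distance between tin_1_center and lane_left below 0.009 m or horizontal distance between tin_1_center and lane_right below 0.009 m) and height (world z) of each of tin_1_center, tin_2_center below 0.019 m and angle between each of tin_1_center, tin_2_center's own x axis and vertical above 3 rad and (horizontal distance between tin_2_center and lane_left below 0.009 m or horizontal distance between tin_2_center and lane_right below 0.009 m) and horizontal distance between tin_1_center and tin_2_center above 0.1 m and value of joint bail between -0.1 and 0.1 rad and linear speed of each of tin_1, tin_2 below 0.02 m/s); the robot touches nothing.
It fails at once if a tin lies mouth down (angle between any of tin_1_center, tin_2_center's own x axis and vertical below 0.15 rad).
It fails at once if the beaker, herb jar or dropper bottle is shifted by more than 25 mm or knocked over (distance of any of beaker_center, herb_jar_center, dropper_center from where it was at the start of the episode above 0.025 m).
It also fails if it takes over 61 s, if anything falls off the work surface, if the arm or the gripper's body presses on something with over 40 N, if the wrist force passes 120 N, or if a joint passes its speed limit or range.

## Robot

A 6-joint arm with a two-finger parallel gripper is mounted at the origin on a cart in front of the work surface, level with it; the furniture and walls round the work are solid. World frame = base frame: x ahead of the robot, y to its left, z up, the work surface at z = 0. Lengths are in m, angles in rad, forces in N, time in s.
With the tool pointing down it reaches from about 0.35 to 0.775 m from the base axis. Payload 7.3 kg.
Tool frame: the origin (TCP) lies at the very end of the fingers, on their centre line; the grasp point (between the pads) lies grip_point_offset behind it (grip_point_offset is the distance from the TCP to the grasp point, in m); z points along the fingers, y is the direction in which the jaws open and shut (so a half turn about z gives the same grasp; the last joint's range is limited). The gripper opens to 92 mm and grips with 3 to 60 N. Pads are 19 mm wide; open, the fingers measure 130 mm over their backs; the gripper's body (75 mm by 190 mm) begins 47 mm behind the grasp point.
Start: joints at [0.987, 0.342, 1.524, -0, 1.275, -0.146], TCP at [0.223, 0.476, 0.227] pointing down, gripper open.
Joint ranges: [-2.53, 2.53], [-0.77, 2.02], [0.04, 2.7], [-1, 4.14], [0.28, 2.66], [-3.11, 3.11]. Speed limits (rad/s): [2.57, 2.57, 3.14, 3.14, 3.14, 3.14].

## Interface

Orientations are given as [roll, pitch, yaw] about the fixed x, y, z axes, in that order (R = Rz(yaw) Ry(pitch) Rx(roll)).
In Python, from cell import * gives the robot as it stands.
- The arm moves only by the shell command python3 -m inch 'ROWS' [OPENING] [FORCE]. ROWS is JSON, a list that holds one entry, the list of rows, each a list of 4 numbers: the shift along the tool's x, y, z in mm, then the turn about the tool's z in rad. In form: [[[x, y, z, roll], ...]]. A call has 1 to 10 rows; each row shifts and turns the commanded pose from where the row before left it, along the tool's axes as they then stand; what a row does not reach is not made up. A row lasts 1/8 s, in which the tool goes at most 62.5 mm and 10.7 degrees, less where a joint would pass 70% of its speed; a pose out of reach is approached as far as the arm can. A call with a gripper value outside its range is refused whole. OPENING is the closure, from -1 (fully open) to 1 (shut), set as the call begins (- or left out, the last holds). The fingers move at their own pace and stop on an object; FORCE is the grip in N (left out, the last holds). Time passes only in rows, so rows that do not move let the fingers close. It gives the time, the measured TCP pose, the force and the opening at its end, in the units of the state.
- observe(): the state, without advancing time (a new reading comes with each control period).
- read_camera(name): name is "scene" or "top" or "wrist"; returns a dict with "img" (384x512x3 uint8, blue, green, red), "fx", "fy", "cx", "cy" (pixels), "k1" (the pictures are not rectified: a ray, as slopes to the right and down, at radius r is drawn at 1 + k1 r^2 times it, then the intrinsics apply), "eye" and "rotation" of the camera in the world; the wrist camera has in their place "T_tool_cam" (4x4, takes a point from camera to tool coordinates, whose origin is the TCP and whose axes are the flange's). Camera axes: x right, y down, z forward; pixel columns grow to the right and rows downward; lengths in m; the calibration is good to about 2 mm. A picture is of the moment at which its call begins: read the wrist's pose just before it. There is no depth.
- hand_in(): hands the job in, once; it reports no verdict.
Trained networks look in the newest picture that a camera, given by its name, has taken for a name from the list of things; names that differ only in an ending like _2 or _b are one class to them, and where a whole thing is asked for, a point or a joint stands for the part that bears it (a point fixed in the world has none). Each returns a list of dicts, best first, with "conf" (0 to 1); they miss things now and then, are a little off and sometimes report something else, mostly with a low value. They report only what shows in the picture. A call takes as long as a camera call. They do not tell look-alikes from the thing itself.
- boxes_of(camera, label): "at" ([row, column] in pixels, amid what is visible of it).
- place_of(camera, label): "at" ([row, column] in pixels: a listed point, or the origin of a listed thing).
The state is a dict: "time": time; "qpos": joint angles; "qvel": joint speeds; "joint_efforts": joint torques, N m; "tool_pos": TCP position; "tool_rot": TCP orientation; "contact_force": force on the tool from outside, world axes, zero at the start; "torque": the same for the moment, N m; "opening": finger opening in m.
Only numpy, scipy, OpenCV 4.12 (cv2) and the standard library are available. Lean on these libraries where they do the work, as an engineer would, in place of code of your own. Each camera call takes 0.05 s, during which the arm holds its last target. There are 200 camera calls.

## Working session

There is one attempt and no reset: what is moved stays moved. The work goes in short steps, Python scripts to look and compute and a shell command to move; the robot and the scene stay as the last step left them, time stands still between calls to the robot, and variables do not carry over. Pictures are saved under pics/ and viewed, about 8 in all and at most 12, crops included, and the job is handed in when it is done.

```bash
ls; mkdir -p pics; cat > h.py <<'E'
from cell import *
import numpy as np, cv2
from scipy.spatial.transform import Rotation as R
def cam(name):
    s=observe(); c=read_camera(name)
    if name=="wrist":
        T=np.eye(4);T[:3,:3]=R.from_euler('xyz',s["tool_rot"]).as_matrix();T[:3,3]=s["tool_pos"]
        W=T@np.array(c["T_tool_cam"]); c["eye"]=W[:3,3]; c["rotation"]=W[:3,:3]
    return c
def ray(c,rc):
    x=(rc[1]-c["cx"])/c["fx"];y=(rc[0]-c["cy"])/c["fy"]
    rd=np.hypot(x,y);r=rd
    for _ in range(20): r=rd/(1+c["k1"]*r*r)
    f=r/rd if rd>0 else 1
    d=np.array(c["rotation"])@np.array([x*f,y*f,1]);return np.array(c["eye"]),d/np.linalg.norm(d)
def onz(c,rc,z):
    e,d=ray(c,rc);return e+d*(z-e[2])/d[2]
def tri(*l):
    A=0;b=0
    for c,rc in l:
        e,d=ray(c,rc);P=np.eye(3)-np.outer(d,d);A=A+P;b=b+P@e
    return np.linalg.solve(A,b)
def proj(c,p):
    q=np.array(c["rotation"]).T@(np.array(p)-c["eye"]);x,y=q[0]/q[2],q[1]/q[2];f=1+c["k1"]*(x*x+y*y)
    return [c["cy"]+c["fy"]*y*f,c["cx"]+c["fx"]*x*f]
E
python3 - <<'E'
from h import *
s=observe();print(s["time"],s["tool_pos"],s["tool_rot"],s["opening"])
C={n:cam(n) for n in("scene","top")}
for n,c in C.items():
    cv2.imwrite(f"pics/{n}0.png",c["img"]); print(n,np.round(c["eye"],3),np.round(c["rotation"],2).tolist(),c["fx"])
    for l in ["tin_1_center","tray","tray_front","lane_left","bail_bar","beaker_center","herb_jar_center","dropper_center"]:
        print(n,l,[(np.round(d["at"],0).tolist(),round(d["conf"],2)) for d in place_of(n,l)][:5])
E
```

```text
pics
0.0 [0.22233621 0.4751533  0.2260537 ] [-3.14008936e+00 -2.18789991e-04  2.70374655e+00] 0.0914385449457315
scene [ 0.256 -0.229  0.962] [-2.64, -0.01, -0.57] 385.9935023715527
scene tin_1_center [([282.0, 309.0], 0.92), ([136.0, 260.0], 0.62)]
scene tray [([237.0, 338.0], 0.77), ([252.0, 356.0], 0.31)]
scene tray_front [([242.0, 320.0], 0.71)]
scene lane_left [([212.0, 330.0], 0.82)]
scene bail_bar [([211.0, 359.0], 0.58)]
scene beaker_center [([159.0, 231.0], 0.79), ([112.0, 226.0], 0.24)]
scene herb_jar_center [([136.0, 261.0], 0.91)]
scene dropper_center [([113.0, 226.0], 0.91)]
top [0.311 0.203 0.967] [-2.9, 0.0, -1.59] 401.8312173282931
top tin_1_center [([202.0, 373.0], 0.58)]
top tray [([142.0, 341.0], 0.77), ([143.0, 365.0], 0.43)]
top tray_front [([168.0, 344.0], 0.96), ([202.0, 320.0], 0.68)]
top lane_left [([139.0, 322.0], 0.84), ([190.0, 203.0], 0.2)]
top bail_bar [([117.0, 348.0], 0.81)]
top beaker_center [([193.0, 206.0], 0.55)]
top herb_jar_center [([150.0, 194.0], 0.89)]
top dropper_center [([167.0, 146.0], 0.81)]
```

```bash
sed -i 's/s=observe(); c=read_camera(name)/s=observe(); c=dict(read_camera(name))\n    if name!="wrist": c["rotation"]=R.from_euler("xyz",c["rotation"]).as_matrix()/' h.py
python3 - <<'E'
from h import *
C={n:cam(n) for n in("scene","top")}
P=[("tray",[237,338],[142,341]),("front",[242,320],[168,344]),("laneL",[212,330],[139,322]),("bar",[211,359],[117,348]),("beaker",[159,231],[193,206]),("jar",[136,261],[150,194]),("drop",[113,226],[167,146]),("tin1?",[282,309],[202,373])]
for n,a,b in P: print(n,np.round(tri((C["scene"],a),(C["top"],b)),3))
im=np.hstack([cv2.resize(C["scene"]["img"][80:330,180:430],(400,400),interpolation=2),cv2.resize(C["top"]["img"][60:270,260:470],(400,400),interpolation=2)])
cv2.imwrite("pics/c1.png",im)
cv2.imwrite("pics/c1.png",im)
E
```

```text
tray [ 0.666 -0.024 -0.01 ]
front [ 0.592 -0.019  0.032]
laneL [0.663 0.033 0.041]
bar [ 0.697 -0.021  0.101]
beaker [0.528 0.315 0.044]
jar [0.647 0.348 0.026]
drop [0.593 0.456 0.058]
tin1? [ 0.509 -0.086  0.021]
```

View pics/c1.png

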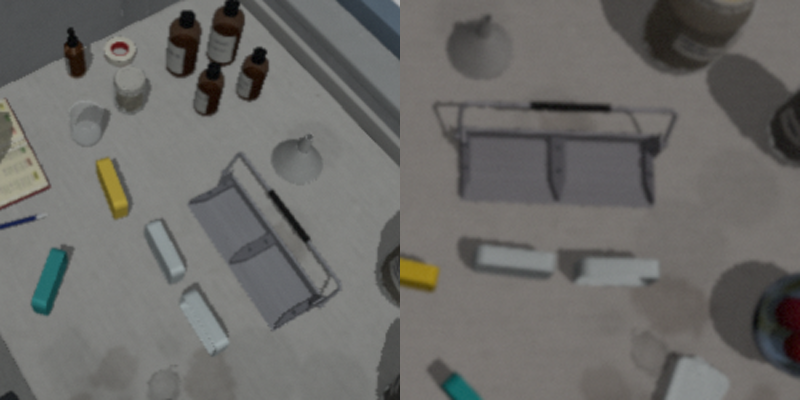

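View pics/top0.png

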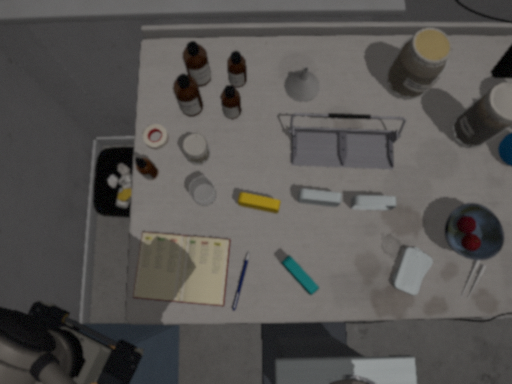

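```bash
python3 - <<'E'
from h import *
import cell
c=read_camera("wrist");print(np.round(c["T_tool_cam"],3).tolist(),c["fx"]); print([k for k in dir(cell) if 'grip' in k], getattr(cell,'grip_point_offset',None))
C={n:cam(n) for n in("scene","top")}
t=C["top"]
for n,p,z in [("tinL",[196,321],.056),("tinR",[202,374],.056),("frontL",[166,291.5],.003),("frontR",[168.7,394],.003),("funneltip",[68,304],.06),("stopL",[130,293],.024),("stopR",[133,393],.024)]: print(n,np.round(onz(t,p,z),3))
E
```

```text
[[-0.0, -0.954, -0.299, 0.081], [1.0, -0.001, 0.0, 0.0], [-0.001, -0.299, 0.954, -0.158], [0.0, 0.0, 0.0, 1.0]] 303.2904092375069
['grip_point_offset'] 0.0188
tinL [0.516 0.046 0.056]
tinR [ 0.5   -0.077  0.056]
frontL [0.606 0.106 0.003]
frontR [ 0.595 -0.152  0.003]
funneltip [0.846 0.07  0.06 ]
stopL [0.694 0.101 0.024]
stopR [ 0.683 -0.151  0.024]
```

```bash
python3 -m inch '[[[-50,-31,0,0],[-50,-31,0,0],[-50,-31,0,0],[-50,-31,0,0],[-50,-31,0,0],[-50,-31,0,0],[-50,-31,0,0],[-50,-31,0,0],[-50,-31,0,0],[-50,-31,0,0]]]'; python3 -m inch '[[[0,0,0,-0.132],[0,0,0,-0.132],[0,0,0,-0.132],[0,0,0,0]]]' 0.5
python3 - <<'E'
from h import *
s=observe();print(s["time"],s["tool_pos"],s["tool_rot"],s["opening"])
c=cam("wrist");cv2.imwrite("pics/w1.png",cv2.resize(c["img"],(768,576)))
for l in ["tin_1_center","tin_1_base","tray","tray_front","lane_left","lane_right","bail_bar"]:
    print(l,[(np.round(d["at"],0).tolist(),round(d["conf"],2)) for d in place_of("wrist",l)][:5])
E
```

```text
time: 2.4
tool_pos: [0.5449, -0.019, 0.2269]
tool_rot: [3.141, 0.0, 2.704]
contact_force: [0.4, 0.0, -0.0]
opening: 0.0917
time: 2.9
tool_pos: [0.544, -0.0173, 0.2267]
tool_rot: [3.141, -0.0, 3.099]
contact_force: [-0.1, -0.5, -0.5]
opening: 0.0567
2.9 [ 0.54398801 -0.01728388  0.22667082] [ 3.14148917e+00 -3.46701128e-05  3.09852021e+00] 0.05668325322755793
tin_1_center [([135.0, 195.0], 0.75)]
tin_1_base [([147.0, 198.0], 0.55)]
tray [([250.0, 253.0], 0.69)]
tray_front [([210.0, 251.0], 0.91)]
lane_left [([250.0, 301.0], 0.77)]
lane_right [([248.0, 207.0], 0.64)]
bail_bar [([310.0, 249.0], 0.68), ([144.0, 304.0], 0.68)]
```

View pics/w1.png

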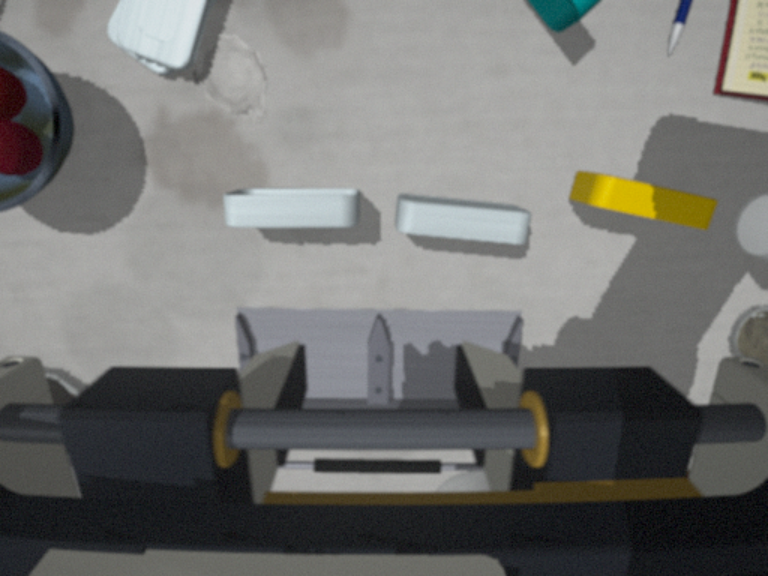

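```bash
python3 - <<'E'
from h import *
c=cam("wrist")
for n,p,z in [("R far L",(224,226),.056),("R far R",(357,228),.056),("R near L",(226,193),.056),("R near R",(358,190),.056),("L far L",(398,234),.056),("L far R",(527,244),.056),("L near L",(400,198),.056),("L near R",(528,212),.056),("front",(379,318),.014),("fL",(237,308),.0),("fR",(522,308),.0),("bar",(378,465),.09),("barL",(315,465),.09),("barR",(440,465),.09)]:
    print(n,np.round(onz(c,[p[1]/1.5,p[0]/1.5],z),3))
C={n:cam(n) for n in("scene","top")}
for n in C:
    print(n,[ (np.round(d["at"],0).tolist(),round(d["conf"],2)) for l in("tin_1_center","tin_1_base","bail_bar") for d in place_of(n,l)])
im=c["img"][85:175,130:370];cv2.imwrite("pics/w1c.png",cv2.resize(im,None,fx=3.3,fy=3.3,interpolation=cv2.INTER_CUBIC))
E
```

```text
R far L [ 0.513 -0.13   0.056]
R far R [ 0.519 -0.033  0.056]
R near L [ 0.49  -0.125  0.056]
R near R [ 0.492 -0.03   0.056]
L far L [ 0.525 -0.003  0.056]
L far R [0.536 0.092 0.056]
L near L [ 0.499 -0.001  0.056]
L near R [0.513 0.092 0.056]
front [ 0.606 -0.02   0.014]
fL [ 0.597 -0.149  0.   ]
fR [0.608 0.109 0.   ]
bar [ 0.7   -0.025  0.09 ]
barL [ 0.698 -0.075  0.09 ]
barR [0.702 0.023 0.09 ]
scene [([283.0, 308.0], 0.96), ([280.0, 310.0], 0.87), ([215.0, 358.0], 0.53)]
top [([202.0, 375.0], 0.77), ([198.0, 375.0], 0.6), ([114.0, 348.0], 0.89)]
```

View pics/w1c.png

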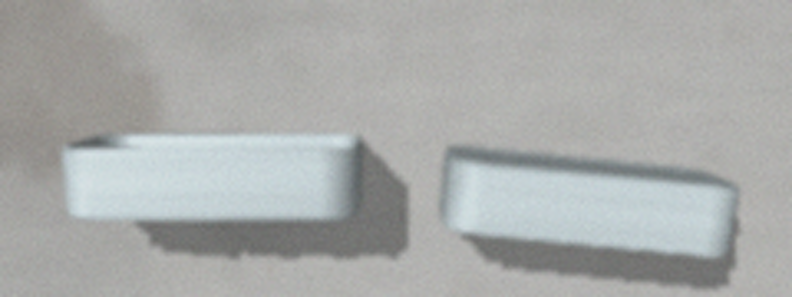

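```bash
python3 -m inch '[[[43,-33,30,0],[43,-32,30,0],[0,0,61,0],[0,0,61,0],[0,0,0,0],[-16,0,0,0],[0,0,0,0]]]' 0.5; python3 - <<'E'
from h import *
s=observe();print(s["tool_pos"],s["contact_force"])
c=cam("wrist");cv2.imwrite("pics/w2.png",c["img"])
E
```

```text
time: 4.62
tool_pos: [0.4737, -0.0798, 0.0472]
tool_rot: [-3.14, 0.005, 3.1]
contact_force: [0.0, 0.1, 1.3]
opening: 0.0225
[ 0.47372705 -0.07977952  0.04722031] [0.04953131 0.09621091 1.28274204]
```

View pics/w2.png

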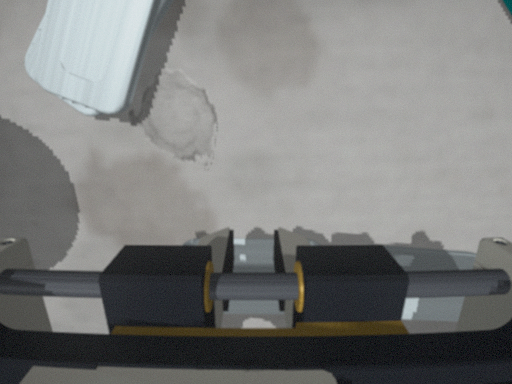

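```bash
python3 -m inch '[[[0,0,2,0],[0,0,0,0],[0,0,0,0],[-6,0,0,0],[-8,0,0,0],[-8,0,0,0],[-8,0,0,0],[-8,0,0,0],[0,0,0,0]]]' -0.2; python3 - <<'E'
from h import *
s=observe();print(s["tool_pos"],s["contact_force"])
t=cam("top")
print([(np.round(d["at"],0).tolist(),round(d["conf"],2)) for l in("tin_1_center","tin_1_base") for d in place_of("top",l)])
c=cam("scene")
print([(np.round(d["at"],0).tolist(),round(d["conf"],2)) for l in("tin_1_center","tin_1_base") for d in place_of("scene",l)])
im=np.hstack([cv2.resize(c["img"][130:330,230:430],(400,400),interpolation=2),cv2.resize(t["img"][90:250,260:420],(400,400),interpolation=2)])
cv2.imwrite("pics/c3.png",im)
E
```

```text
time: 5.8
tool_pos: [0.5099, -0.0809, 0.0427]
tool_rot: [-3.142, 0.0, 3.1]
contact_force: [0.0, 0.1, -0.3]
opening: 0.0553
[ 0.50993313 -0.08087057  0.04265023] [ 0.01724389  0.07789218 -0.34080449]
[([189.0, 368.0], 0.51), ([190.0, 370.0], 0.58)]
[]
```

View pics/c3.png

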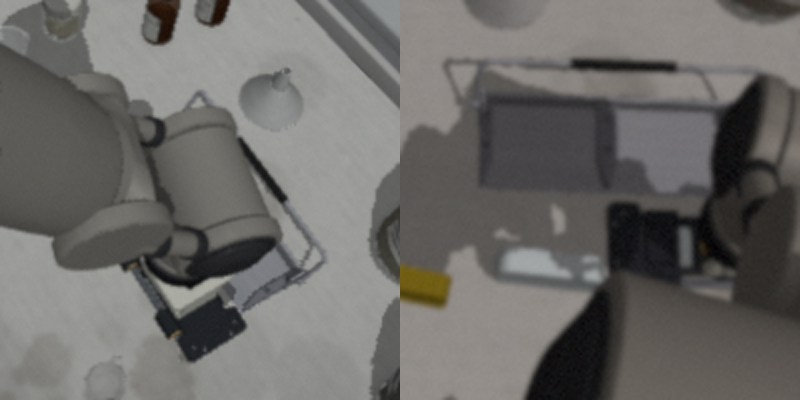

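```bash
python3 -m inch '[[[20,0,-20,0],[20,0,-60,0],[0,0,-60,0],[0,0,0,0]]]'; python3 - <<'E'
from h import *
s=observe();print(s["tool_pos"],s["contact_force"])
c=cam("wrist")
print([(l,np.round(d["at"],0).tolist(),round(d["conf"],2)) for l in("tin_1_center","tin_1_base") for d in place_of("wrist",l)])
cv2.imwrite("pics/w4.png",c["img"])
E
```

```text
time: 6.6
tool_pos: [0.4718, -0.08, 0.1867]
tool_rot: [-3.139, 0.01, 3.1]
contact_force: [0.7, -0.9, -0.1]
opening: 0.0549
[ 0.47182878 -0.07995705  0.18670312] [ 0.67247888 -0.85481611 -0.09137481]
[('tin_1_center', [227.0, 252.0], 0.92), ('tin_1_base', [225.0, 253.0], 0.6)]
```

View pics/w4.png

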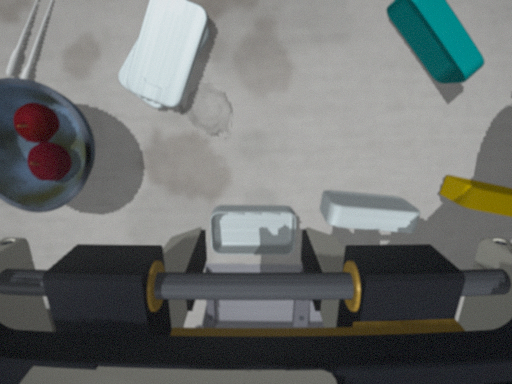

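```bash
python3 - <<'E'
from h import *
c=cam("wrist")
for n,p in [("rearL",(206,214)),("rearR",(207,295)),("frontL",(256,213)),("frontR",(252,297))]: print(n,np.round(onz(c,p,.024),3))
E
```

```text
rearL [ 0.501 -0.124  0.024]
rearR [ 0.506 -0.034  0.024]
frontL [ 0.563 -0.13   0.024]
frontR [ 0.562 -0.032  0.024]
```

```bash
python3 -m inch '[[[0,1,58,0],[0,1,58,0],[0,0,57,0],[0,0,0,0],[-16,0,0,0],[-16,0,0,0],[-16,0,0,0],[-16,0,0,0],[-16,0,0,0],[0,0,0,0]]]' 0; python3 -m inch '[[[-12,0,0,0],[-12,0,0,0],[-12,0,0,0],[-12,0,0,0],[0,0,0,0]]]'
```

```text
time: 8.05
tool_pos: [0.5501, -0.0805, 0.0096]
tool_rot: [-3.142, 0.001, 3.1]
contact_force: [0.4, -0.4, 0.3]
opening: 0.0456
time: 8.68
tool_pos: [0.5986, -0.0826, 0.0089]
tool_rot: [-3.141, 0.001, 3.1]
contact_force: [0.2, -0.3, -0.2]
opening: 0.0459
```

```bash
python3 -m inch '[[[-6,0,-2,0],[-6,0,-2,0],[-5,0,0,0],[-4,0,0,0],[-3,0,0,0],[0,0,0,0]]]'; python3 -m inch '[[[-2,0,0,0],[-2,0,0,0],[0,0,0,0]]]'
```

```text
time: 9.43
tool_pos: [0.6217, -0.0835, 0.0129]
tool_rot: [3.142, 0.0, 3.1]
contact_force: [0.7, 0.4, 0.3]
opening: 0.0458
time: 9.8
tool_pos: [0.6221, -0.0834, 0.0129]
tool_rot: [3.141, -0.008, 3.1]
contact_force: [-12.6, 1.0, 10.1]
opening: 0.0458
```

```bash
python3 -m inch '[[[10,0,0,0],[20,0,-30,0],[0,0,-58,0],[13,41,0,0],[13,41,0,0],[13,41,0,0],[0,0,0,0.088],[0,0,0,0]]]' -0.2; python3 - <<'E'
from h import *
s=observe();print(s["time"],s["tool_pos"],s["tool_rot"],s["contact_force"])
for n in ("wrist","top"):
  c=cam(n)
  print([(l,np.round(d["at"],0).tolist(),round(d["conf"],2)) for l in("tin_1_center","tin_1_base","lane_right") for d in place_of(n,l)])
  cv2.imwrite(f"pics/{n}5.png",c["img"])
E
```

```text
time: 10.8
tool_pos: [0.5618, 0.0425, 0.1012]
tool_rot: [3.141, 0.001, 3.014]
contact_force: [0.6, -0.2, -1.0]
opening: 0.0551
10.8 [0.56180548 0.04254213 0.10118745] [3.14145577e+00 1.08553324e-03 3.01351854e+00] [ 0.55932777 -0.18285716 -0.99116343]
[]
[('tin_1_center', [145.0, 368.0], 0.39), ('tin_1_base', [145.0, 366.0], 0.49)]
```

View pics/wrist5.png

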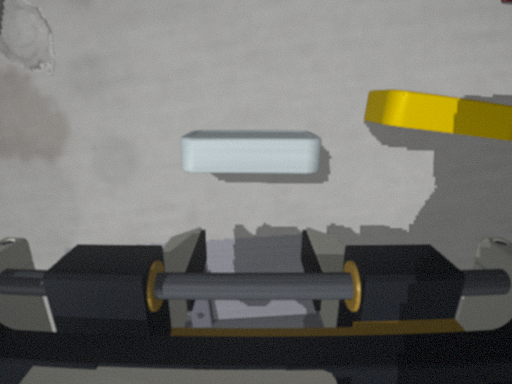

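```bash
python3 -m inch '[[[0,-1,56,0],[0,0,0,0],[14,0,0,0],[8,0,0,0],[8,0,0,0],[8,0,0,0],[8,0,0,0],[8,0,0,0],[0,0,0,0]]]' -0.2; python3 -m inch '[[[-20,0,-20,0],[0,0,-60,-0.088],[0,0,-60,0],[0,0,0,0]]]'; python3 - <<'E'
from h import *
s=observe();print(s["time"],s["tool_pos"],s["tool_rot"],s["contact_force"])
c=cam("wrist")
print([(l,np.round(d["at"],0).tolist(),round(d["conf"],2)) for l in("tin_1_center","tin_1_base") for d in place_of("wrist",l)])
cv2.imwrite(f"pics/w6.png",c["img"])
E
```

```text
time: 12.32
tool_pos: [0.5074, 0.0482, 0.045]
tool_rot: [3.142, -0.001, 3.012]
contact_force: [-0.7, 0.2, -0.2]
opening: 0.0554
time: 12.82
tool_pos: [0.5309, 0.0453, 0.1899]
tool_rot: [-3.141, 0.011, 3.1]
contact_force: [-0.3, 0.0, -1.0]
opening: 0.0549
12.825 [0.53085588 0.04534134 0.18990426] [-3.14149887  0.01057642  3.09979986] [-0.31251034  0.0311568  -0.97721462]
[]
```

View pics/w6.png

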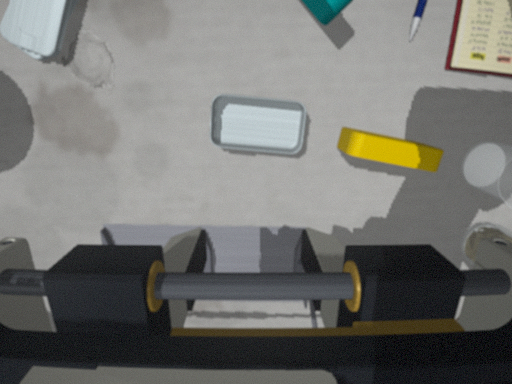

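```bash
python3 - <<'E'
from h import *
c=cam("wrist");e=[]
for n,p in [("rearL",(95,217)),("rearR",(101,304)),("frontL",(149,212)),("frontR",(156,301))]: e.append(onz(c,p,.024));print(n,np.round(e[-1],3))
print(np.mean(e,0))
E
```

```text
rearL [0.442 0.013 0.024]
rearR [0.451 0.1   0.024]
frontL [0.496 0.003 0.024]
frontR [0.508 0.097 0.024]
[0.47414523 0.05337703 0.024     ]
```

```bash
python3 -m inch '[[[37,1,0,0],[37,0,0,0],[37,0,0,0],[0,0,59,0],[0,0,59,0],[0,0,59,0],[0,0,0,0]]]' 0; python3 -m inch '[[[-12,0,0,0],[-12,0,0,0],[-12,0,0,0],[-12,0,0,0],[-12,0,0,0],[-12,0,0,0],[-12,0,0,0],[-12,0,0,0],[-12,0,0,0],[0,0,0,0]]]'
```

```text
time: 13.9
tool_pos: [0.4143, 0.0512, 0.0038]
tool_rot: [3.141, -0.009, 3.1]
contact_force: [0.2, 0.6, 1.0]
opening: 0.0459
time: 15.15
tool_pos: [0.5262, 0.0465, 0.008]
tool_rot: [3.142, 0.001, 3.1]
contact_force: [0.2, -1.3, -0.5]
opening: 0.0461
```

```bash
python3 -m inch '[[[-12,0,0,0],[-12,0,0,0],[-12,0,0,0],[-12,0,0,0],[-12,0,-2,0],[-12,0,-2,0],[-6,0,0,0],[-6,0,0,0],[-4,0,0,0],[0,0,0,0]]]'; python3 -m inch '[[[-4,0,0,0],[-4,0,0,0],[0,0,0,0]]]'
```

```text
time: 16.4
tool_pos: [0.6134, 0.0431, 0.0121]
tool_rot: [3.141, 0.001, 3.1]
contact_force: [-0.6, -0.0, 0.1]
opening: 0.046
time: 16.77
tool_pos: [0.6213, 0.0426, 0.0121]
tool_rot: [3.141, 0.001, 3.1]
contact_force: [-0.4, 0.6, 0.0]
opening: 0.0458
```

```bash
python3 -m inch '[[[-3,0,0,0],[-3,0,0,0],[0,0,0,0]]]';python3 -m inch '[[[-2,0,0,0],[-2,0,0,0],[0,0,0,0]]]'
```

```text
time: 17.15
tool_pos: [0.6272, 0.0423, 0.0121]
tool_rot: [3.142, 0.001, 3.1]
contact_force: [-0.1, 0.2, -0.3]
opening: 0.0459
time: 17.52
tool_pos: [0.6289, 0.0423, 0.012]
tool_rot: [3.142, -0.005, 3.1]
contact_force: [-7.7, -0.8, 4.9]
opening: 0.046
```

```bash
python3 -m inch '[[[20,0,0,0],[20,-2,-50,0],[20,-20,-55,0],[20,-20,-55,0],[0,-20,-40,0],[0,0,0,0],[0,0,0,0]]]' 1; python3 - <<'E'
from h import *
s=observe();print(s["time"],s["tool_pos"],s["tool_rot"],s["contact_force"])
w=cam("wrist");
for n in ("wrist","top","scene"):
  c=cam(n)
  for l in("tin_1_center","bail_bar"):
    for d in place_of(n,l): print(n,l,np.round(d["at"],0).tolist(),round(d["conf"],2),np.round(onz(c,d["at"],.014 if l[0]=='t' else .09),3))
cv2.imwrite(f"pics/w7.png",w["img"])
E
```

```text
time: 18.4
tool_pos: [0.548, -0.0162, 0.2113]
tool_rot: [3.141, -0.001, 3.1]
contact_force: [-0.9, 0.2, 0.1]
opening: 0.0008
18.4 [ 0.54797131 -0.01621788  0.21128457] [ 3.14116761e+00 -8.89065686e-04  3.09951848e+00] [-0.89048856  0.15239814  0.06320955]
wrist tin_1_center [255.0, 199.0] 0.95 [ 0.66  -0.092  0.014]
wrist bail_bar [315.0, 246.0] 0.55 [ 0.696 -0.03   0.09 ]
top tin_1_center [170.0, 145.0] 0.65 [0.597 0.471 0.014]
top tin_1_center [144.0, 371.0] 0.58 [ 0.656 -0.095  0.014]
top bail_bar [116.0, 350.0] 0.74 [ 0.7   -0.028  0.09 ]
scene tin_1_center [254.0, 360.0] 0.8 [ 0.667 -0.098  0.014]
scene bail_bar [213.0, 359.0] 0.52 [ 0.702 -0.022  0.09 ]
```

View pics/w7.png

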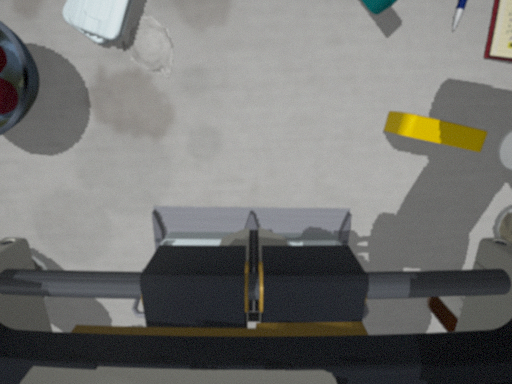

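```bash
python3 -m inch '[[[-48,0,0,0],[-48,0,0,0],[-47,0,0,0],[-47,0,0,0],[0,0,50,0],[0,0,50,0],[0,0,48,0],[0,0,0,0]]]'
```

```text
time: 19.9
tool_pos: [0.7351, -0.0239, 0.0589]
tool_rot: [3.141, -0.01, 3.1]
contact_force: [-0.4, -0.2, 0.5]
opening: 0.0004
```

```bash
python3 -m inch '[[[10,0,-2,0],[10,0,0,0],[8,0,0,0],[8,0,0,0],[8,0,0,0],[8,0,0,0],[8,0,0,0],[8,0,0,0],[8,0,0,0],[0,0,0,0]]]'; python3 - <<'E'
from h import *
for n in ("wrist","top","scene"):
  c=cam(n)
  for d in place_of(n,"bail_bar"): print(n,np.round(d["at"],0).tolist(),round(d["conf"],2),np.round(onz(c,d["at"],.08),3))
E
```

```text
time: 21.15
tool_pos: [0.6614, -0.0211, 0.066]
tool_rot: [3.141, -0.001, 3.1]
contact_force: [0.4, 0.5, 0.4]
opening: 0.0005
wrist [226.0, 249.0] 0.55 [ 0.643 -0.023  0.08 ]
top [142.0, 350.0] 0.8 [ 0.639 -0.025  0.08 ]
scene [212.0, 328.0] 0.57 [0.642 0.023 0.08 ]
scene [223.0, 340.0] 0.56 [ 0.647 -0.016  0.08 ]
```

```bash
python3 -m inch '[[[-6,0,0,0],[0,0,-45,0],[36,1,0,0],[0,0,0,0],[0,0,18,0],[4,0,8,0],[4,0,8,0],[3,0,8,0],[2,0,8,0],[0,0,0,0]]]'
```

```text
time: 22.7
tool_pos: [0.6188, -0.0183, 0.0603]
tool_rot: [3.141, -0.001, 3.1]
contact_force: [0.8, -0.2, 0.5]
opening: 0.0004
```

```bash
python3 -m inch '[[[0,0,8,0],[0,0,8,0],[0,0,8,0],[0,0,6,0],[0,0,0,0]]]'; python3 -m inch '[[[0,0,3,0],[0,0,3,0],[0,0,2,0],[0,0,0,0]]]'
```

```text
time: 23.32
tool_pos: [0.6189, -0.0183, 0.0303]
tool_rot: [3.141, -0.001, 3.1]
contact_force: [0.1, -0.6, 0.1]
opening: 0.0003
time: 23.82
tool_pos: [0.6192, -0.0183, 0.0229]
tool_rot: [3.141, -0.0, 3.1]
contact_force: [0.6, -0.4, -0.7]
opening: 0.0006
```

```bash
python3 -m inch '[[[0,0,2,0],[0,0,2,0],[0,0,0,0]]]'; python3 - <<'E'
from h import *
c=cam("scene");t=cam("top")
for n,c_ in (("scene",c),("top",t)):
  for d in place_of(n,"bail_bar"): print(n,np.round(d["at"],0).tolist(),round(d["conf"],2),np.round(onz(c_,d["at"],.02),3))
E
```

```text
time: 24.2
tool_pos: [0.6191, -0.0184, 0.0188]
tool_rot: [3.141, -0.0, 3.1]
contact_force: [0.5, 0.5, -0.0]
opening: 0.0005
scene [251.0, 358.0] 0.56 [ 0.667 -0.089  0.02 ]
```

```bash
python3 -m inch '[[[30,0,0,0],[30,0,-50,0],[30,0,-60,0],[0,0,-60,0],[0,0,0,0]]]'; python3 - <<'E'
from h import *
C={n:cam(n) for n in("scene","top")}
for n,c in C.items():
  for d in place_of(n,"bail_bar"): print(n,np.round(d["at"],0).tolist(),round(d["conf"],2),np.round(onz(c,d["at"],.02),3))
w=cam("wrist");
s=C["scene"];t=C["top"]
f=lambda im:cv2.resize(im,(380,285),interpolation=cv2.INTER_CUBIC)
im=np.vstack([np.hstack([f(w["img"]),f(t["img"][90:210,260:420])]),np.hstack([f(s["img"][170:290,270:430]),f(s["img"])])])
cv2.imwrite("pics/w8.png",im); print(observe()["tool_pos"])
E
```

```text
time: 25.02
tool_pos: [0.534, -0.0151, 0.1902]
tool_rot: [-3.14, 0.011, 3.1]
contact_force: [0.2, -0.3, -0.9]
opening: 0.0008
top [138.0, 349.0] 0.66 [ 0.671 -0.039  0.02 ]
[ 0.53059623 -0.01456981  0.18319923]
```

View pics/w8.png

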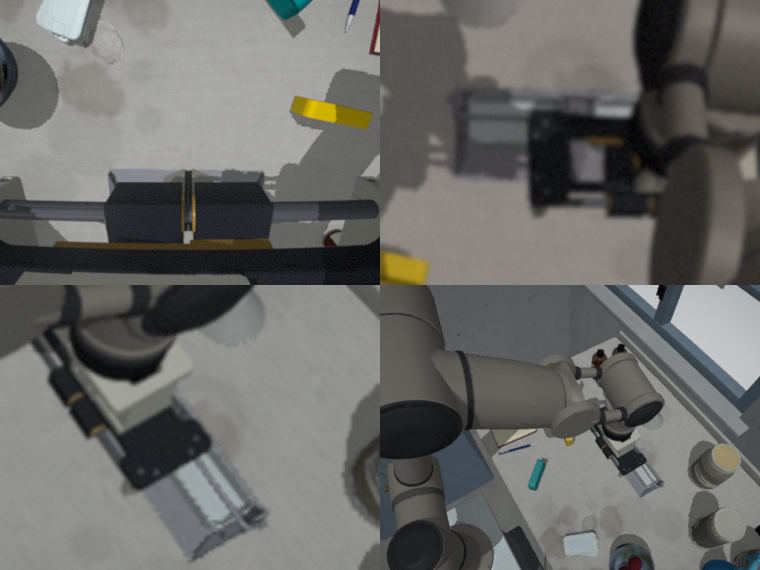

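```bash
python3 -m inch '[[[-30,0,-20,0],[-20,0,0,0],[0,0,0,0],[0,0,0,0]]]' -1; cat > bar.py <<'E'
from h import *
s=observe();print(s["tool_pos"])
w=cam("wrist")
for l in("bail_bar","tin_1_center"):
  for d in place_of("wrist",l): print(l,np.round(d["at"],1).tolist(),round(d["conf"],2),[np.round(onz(w,d["at"],z),3)[:2].tolist() for z in (.02,.05,.08)])
  for d in boxes_of("wrist",l): print("box",l,np.round(d["at"],1).tolist(),round(d["conf"],2))
cv2.imwrite("pics/w_%.1f.png"%s["time"],w["img"])
g=cv2.cvtColor(w["img"],cv2.COLOR_BGR2GRAY)
for col in (225,240,256,270,285): print(col,g[160:300:4,col].tolist())
E
python3 bar.py
```

```text
time: 25.78
tool_pos: [0.5802, -0.0166, 0.2035]
tool_rot: [3.141, -0.003, 3.1]
contact_force: [-1.1, 0.4, 0.6]
opening: 0.0357
[ 0.58023248 -0.01664778  0.20345585]
bail_bar [245.0, 250.6] 0.55 [[0.674, -0.024], [0.659, -0.023], [0.644, -0.022]]
box bail_bar [243.5, 240.8] 0.63
tin_1_center [234.0, 196.6] 0.62 [[0.657, -0.09], [0.643, -0.083], [0.629, -0.076]]
box tin_1_center [226.0, 193.4] 0.59
225 [175, 176, 175, 178, 180, 177, 162, 144, 148, 147, 143, 146, 146, 124, 125, 174, 199, 194, 192, 200, 52, 49, 44, 121, 113, 137, 140, 148, 110, 68, 74, 81, 91, 96, 85]
240 [175, 181, 177, 175, 174, 178, 172, 149, 147, 148, 145, 145, 149, 149, 155, 102, 111, 111, 99, 95, 54, 39, 41, 71, 91, 133, 146, 151, 114, 65, 72, 83, 92, 92, 89]
256 [170, 172, 171, 172, 173, 175, 168, 143, 141, 111, 89, 81, 105, 115, 112, 111, 117, 111, 114, 106, 43, 39, 39, 108, 85, 132, 148, 150, 120, 67, 76, 84, 96, 95, 90]
270 [181, 177, 175, 177, 177, 177, 174, 145, 147, 146, 143, 144, 147, 149, 127, 151, 127, 180, 142, 125, 74, 41, 37, 89, 86, 100, 105, 108, 84, 65, 74, 74, 90, 94, 88]
285 [178, 176, 173, 177, 175, 174, 172, 146, 145, 147, 143, 146, 146, 138, 122, 166, 197, 191, 88, 75, 43, 40, 40, 39, 35, 34, 51, 71, 65, 66, 76, 79, 88, 93, 90]
```

```bash
python3 -m inch '[[[-48,0,0,0],[-47,0,0,0],[0,0,54,0],[0,0,54,0],[0,0,54,0],[0,0,0,0],[8,0,0,0],[8,0,0,0],[8,0,0,0],[0,0,0,0]]]' 1; python3 -m inch '[[[6,0,0,0],[3,0,0,0],[0,0,0,0]]]'; python3 bar.py | grep -v '^[0-9]'
```

```text
time: 27.28
tool_pos: [0.6521, -0.0198, 0.0442]
tool_rot: [-3.142, 0.001, 3.1]
contact_force: [0.1, -0.9, 0.1]
opening: 0.0006
time: 27.65
tool_pos: [0.6501, -0.0198, 0.0429]
tool_rot: [-3.142, 0.016, 3.099]
contact_force: [26.9, 1.0, -20.5]
opening: 0.0004
[ 0.65011184 -0.0197665   0.04286257]
bail_bar [241.4, 246.2] 0.61 [[0.66, -0.025], [0.644, -0.023], [0.629, -0.022]]
box bail_bar [236.5, 244.1] 0.76
box bail_bar [220.5, 128.4] 0.17
box tin_1_center [217.0, 125.3] 0.79
```

```bash
python3 -m inch '[[[0,0,4,0],[0,0,4,0],[0,0,4,0],[0,0,0,0]]]'; python3 bar.py | grep -v '^[0-9]'
```

```text
time: 28.4
tool_pos: [0.6433, -0.0194, 0.0307]
tool_rot: [3.142, -0.0, 3.1]
contact_force: [2.5, 0.8, -2.8]
opening: 0.0005
[ 0.64326205 -0.01938701  0.0307439 ]
bail_bar [236.5, 244.9] 0.58 [[0.643, -0.024], [0.629, -0.023], [0.614, -0.021]]
bail_bar [251.4, 154.4] 0.54 [[0.651, -0.082], [0.635, -0.07], [0.619, -0.058]]
box bail_bar [232.7, 241.7] 0.96
box bail_bar [248.4, 384.8] 0.34
tin_1_center [260.2, 145.2] 0.9 [[0.657, -0.089], [0.64, -0.076], [0.623, -0.063]]
box tin_1_center [248.9, 111.9] 0.7
```

```bash
python3 -m inch '[[[-8,0,0,0],[0,0,-55,0],[0,0,0,0],[27,0,0,0],[0,0,0,0],[0,0,20,0],[0,0,8,0],[0,0,8,0],[0,0,0,0]]]'; python3 -m inch '[[[0,0,7,0],[0,0,7,0],[0,0,6,0],[0,0,0,0]]]'
```

```text
time: 29.78
tool_pos: [0.6243, -0.0185, 0.0493]
tool_rot: [3.141, -0.001, 3.1]
contact_force: [0.2, -0.2, 0.4]
opening: 0.0005
time: 30.28
tool_pos: [0.624, -0.0185, 0.0292]
tool_rot: [3.141, -0.001, 3.1]
contact_force: [0.0, 0.1, -0.3]
opening: 0.0006
```

```bash
python3 -m inch '[[[0,0,3,0],[0,0,3,0],[0,0,2,0],[0,0,0,0]]]'
```

```text
time: 30.78
tool_pos: [0.6249, -0.0186, 0.0245]
tool_rot: [-3.141, 0.002, 3.1]
contact_force: [-5.5, 0.4, 16.8]
opening: 0.0002
```

```bash
python3 -m inch '[[[0,0,-10,0],[0,0,-50,0],[0,0,-60,0],[0,0,-60,0],[60,0,0,0],[60,0,0,0],[60,0,0,0],[0,0,0,0]]]'; python3 -m inch '[[[20,55,0,0],[20,55,0,0],[20,55,0,0],[20,55,0,0],[20,55,0,0],[20,55,0,0],[10,55,0,0],[0,0,0,0]]]'; python3 - <<'E'
from h import *
C={n:cam(n) for n in("scene","top")}
for n,c in C.items():
  for l in("bail_bar","tin_1_center","lane_left","lane_right","beaker_center","herb_jar_center","dropper_center"):
   for d in place_of(n,l): print(n,l,np.round(d["at"],0).tolist(),round(d["conf"],2),np.round(onz(c,d["at"],.02),3))
s=C["scene"];t=C["top"]
im=np.hstack([cv2.resize(x,(400,400),interpolation=cv2.INTER_CUBIC) for x in(s["img"][180:290,280:390],t["img"][90:210,283:403])])
cv2.imwrite("pics/fin.png",im)
E
```

```text
time: 31.78
tool_pos: [0.4398, -0.0103, 0.2016]
tool_rot: [3.141, -0.004, 3.1]
contact_force: [0.9, -0.2, -0.4]
opening: 0.0003
time: 32.78
tool_pos: [0.3305, 0.383, 0.2018]
tool_rot: [3.14, 0.001, 3.104]
contact_force: [-0.7, -0.6, -0.0]
opening: 0.0005
scene bail_bar [239.0, 329.0] 0.81 [ 0.623 -0.023  0.02 ]
scene tin_1_center [252.0, 355.0] 0.89 [ 0.658 -0.088  0.02 ]
scene lane_left [212.0, 328.0] 0.98 [0.667 0.041 0.02 ]
scene lane_right [253.0, 356.0] 0.68 [ 0.659 -0.09   0.02 ]
scene lane_right [234.0, 341.0] 0.33 [ 0.658 -0.027  0.02 ]
scene beaker_center [158.0, 234.0] 0.64 [0.543 0.327 0.02 ]
scene herb_jar_center [134.0, 264.0] 0.63 [0.664 0.354 0.02 ]
scene dropper_center [111.0, 228.0] 0.71 [0.617 0.491 0.02 ]
top bail_bar [156.0, 343.0] 0.81 [ 0.626 -0.022  0.02 ]
top bail_bar [193.0, 203.0] 0.32 [0.537 0.325 0.02 ]
top tin_1_center [143.0, 370.0] 0.81 [ 0.658 -0.092  0.02 ]
top lane_left [138.0, 320.0] 0.61 [0.672 0.033 0.02 ]
top lane_right [142.0, 365.0] 0.8 [ 0.66  -0.078  0.02 ]
top beaker_center [193.0, 203.0] 0.8 [0.535 0.324 0.02 ]
top beaker_center [168.0, 145.0] 0.34 [0.601 0.47  0.02 ]
top herb_jar_center [147.0, 193.0] 0.95 [0.653 0.352 0.02 ]
top dropper_center [168.0, 145.0] 0.76 [0.601 0.47  0.02 ]
```

View pics/fin.png

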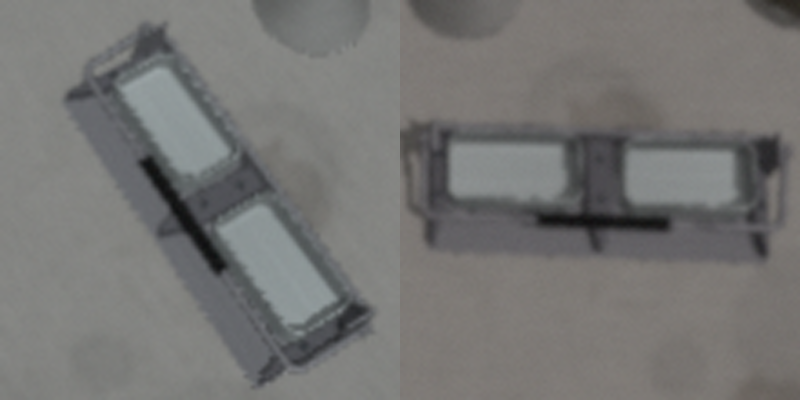

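Both tins lie mouth up against the back stop, one in each lane. The bail is down in front of them (bar at about x = 0.624, y = -0.022, where it should be), and the glassware is unmoved to within what I can measure.

```bash
python3 -c "from cell import *; print(hand_in())"
```

```text
the job is handed in; nothing more can be done
None
```

The job is handed in at about 33 s of the 61 s allowed: both tins lie mouth up in the tray, one in each lane, with the bail down in front of them.

**How it went:**
- I tipped each tin onto its base by pushing near its top edge from the mouth side. I then slid each one home with two fingers until it met the back stop, at about 13 N for tin 1 (right lane) and 8 N for tin 2 (left lane).
- The first try at pressing the bail down missed the bar.
- On the second try I pushed the bar from behind. It jammed on friction at up to about 27 N, still under the 40 N limit, and came free when I moved along its arc.
- I then pressed the bar down from above until it met firm resistance, about 17 N at a fingertip height of 24.5 mm against 25 mm expected.

**Last checks:**
- **Bail:** two cameras put the bar at x = 0.623 and 0.626 m, against 0.624 m expected when fully down.
- **Tins:** the last picture shows both mouth up against the back stop. The network put tin 1 at about (0.658, -0.090) m, against (0.661, -0.086) m for the lane centre. It never reported tin 2 in the tray, so tin 2's placing rests on the picture and the push against the stop.
- **Beaker, herb jar and dropper bottle:** their pixel positions agree with those at the start to within a few pixels (roughly 7 mm in the top view). I did not measure them more finely.
- **Robot:** the arm was well clear of everything at hand-in.

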